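Pack the last carton in the transport case and lock its push-and-turn latch

ROBOT

A 6-joint arm with a two-finger parallel gripper is mounted at the origin on the work surface; the furniture and walls round the work are solid. World frame = base frame: x ahead of the robot, y to its left, z up, the work surface at z = 0. Lengths are in m, angles in rad, forces in N, time in s.
With the tool pointing down it reaches from about 0.425 to 0.95 m from the base axis. Payload 3.5 kg.
Tool frame: the origin (TCP) lies midway between the tips of the shut fingers; the grasp point (between the pads) lies 19 mm behind it; z points along the fingers, y is the line along which they close (so a half turn about z gives the same grasp; the last joint's range is limited). The gripper opens to 85 mm and grips with 20 to 120 N. Pads are 22 mm wide; open, the fingers measure 114 mm over their backs; the gripper's body (76 mm by 85 mm) begins 54 mm behind the grasp point. The pads swing forward as they close: fully open they stand 13 mm farther back than shut.
Start: joints at [1.16, 0.286, 1.577, -0, 1.279, -0.15], TCP at [0.174, 0.652, 0.231] pointing down, gripper open.
Joint ranges: [-2.77, 2.77], [-0.9, 2.22], [0.21, 2.48], [-1.53, 4.67], [0.24, 2.81], [-2.84, 2.84]. Speed limits (rad/s): [2.79, 2.79, 3.14, 3.14, 3.14, 3.14].

INTERFACE

Orientations are given as a unit quaternion [x, y, z, w].
In Python, from plant import ctrl gives the robot as it stands.
- The arm moves only by the tool send_rows, never from a script. Its argument "series" is a list that holds one entry, the list of rows, each a list of 7 numbers: the shift along the tool's x, y, z in cm, then the turn, a rotation vector about the tool's x, y, z in rad, then the opening, from -1 (shut) to 1 (fully open). In form: [[[x, y, z, rx, ry, rz, jaw], ...]]. A call has 1 to 10 rows; each row shifts and turns the commanded pose from where the row before left it, along the tool's axes as they then stand; what a row does not reach is not made up. A row lasts 1/8 s, in which the tool goes at most 62.5 mm and 10.7 degrees, less where a joint would pass 70% of its speed; a pose out of reach is approached as far as the arm can. A call is refused whole if a number of a shift passes 6.25 or a number of a turn 0.188, either way. A call with a gripper value outside its range is refused whole. The fingers move at their own pace and stop on an object; "force" is the grip in N (left out, the last holds). Time passes only in rows, so rows that do not move let the fingers close. It gives the time, the measured TCP pose, the force, the opening and the grip force at its end, in the units of the state.
- ctrl.get_state(): the state, without advancing time (a new reading comes with each control period).
- ctrl.read_camera(name): name is "side" or "top"; returns a dict with "img" (420x560x3 uint8, red, green, blue), "fx", "fy", "cx", "cy" (pixels), "R" (3x3) and "t" (3): a world point X has camera coordinates R X + t. Camera axes: x right, y down, z forward; pixel columns grow to the right and rows downward; lengths in m; the calibration is good to about 2 mm. A picture is of the moment at which its call begins. There is no depth.
- ctrl.sign_off(): hands the job in; it is judged then, once.
The state is a dict: "time": time; "qpos": joint angles; "dq": joint speeds; "joint_efforts": joint torques, N m; "eef_pos": TCP position; "tcp_rot": TCP orientation; "contact_force": force on the tool from outside, world axes, zero at the start; "wrist_torque": the same for the moment, N m; "opening": opening from 0.0 (shut) to 1.0 (fully open); "finger_force": force on a finger pad.
Only numpy, scipy, OpenCV 4.12 (cv2) and the standard library are available. Lean on these libraries where they do the work, as an engineer would, in place of code of your own. Each camera call takes 0.05 s, during which the arm holds its last target. There are 200 camera calls.

TASK

Pack the loose green-and-white carton flat in the empty foam pocket of the transport case, setting it down rather than dropping it, then close the lid. Lock the lid: push the red wing knob fully down against its spring, keep it down while you turn it clockwise to its stop, where its white end points to the front, and let it spring up into the locked position. Leave the packed carton in its pocket and the other things on the table where they are.

Things in the scene. Friction and masses are not known exactly. Their poses are not given: they have to be found in the camera images.
- carton: the loose green-and-white carton lying flat on the table, 91 (its x) x 53 (its y) x 36 (z) mm, 30 to 110 g; origin at the centre of its underside. Take it across the 53 mm width.
- packed_carton: an equal carton, 91 x 53 x 36 mm, already lying in the other pocket of the case; origin at the centre of its underside. It stays there.
- case: blue-grey transport case, fixed to the table, 170 (its x) x 240 (its y) mm, walls 6 mm, rim 80 mm high; origin at the centre of its underside, latch at its front (-x), hinge along its rear (+x) rim, z up. Inside is a foam block, its top 42 mm above the table, with two pockets side by side. A small handle stands 16 mm out of each end (+y, -y), 52 mm high.
- empty_pocket (a point): centre of the floor of the empty pocket, 24 mm above the table. The pocket is 99 mm (case x) x 61 mm (case y), 18 mm deep: a carton lies along the case's x, its upper half standing out. From its centre it is 62 mm to the case wall on its outer side, 77 mm to the packed carton on the other. Axes as the case.
- lid_hinge (a point): point on the lid's hinge line (case x +88 mm, 81 mm above the table), in the middle of the case's width; the hinge line runs along its y.
- lid_front_edge (a point): middle of the lid's front upper edge, on its outer face, 174 mm from the hinge line along the lid. The lid is 174 x 244 mm, 22 mm thick (its underside in the plane of the hinge line); shut, its outer face is 103 mm above the table. The frame turns with the lid.
- lid (a joint): angle of the lid (rad): 0 shut on the rim, 1.57 upright, 1.85 its stop leaning back. A stiff friction hinge (0.8 N m): it stays where it is left, and is closed by pushing its outer face over and down from behind.
- knob_grip (a point): centre of the latch knob's red wing, on the knob's axis, 33 mm off the lid's outer face when up, 143 mm from the hinge line, 32 mm behind the lid's front edge, mid-width. The wing is 62 mm long (this frame's x), 14 wide (y), 27 high (z), on a black disc 56 mm across whose top is 12 mm below this point. A white line marks the wing's +x end. Turns with the knob.
- knob_push (a joint): how far the knob is pushed in towards the lid (m): 0 up, 0.009 fully down; the spring pushes back with 5 N at the top and 11 N fully down. When locked, the tongue below it is caught under the steel strike inside the case's front and the knob rests about 0.0055 down.
- knob_turn (a joint): turn of the knob, clockwise from above (rad): 0 open (white end near the red dot), 1.22 its stop = locked (white end to the case's front, wing along its x). With the lid shut the strike blocks it at about 0.38 unless the knob is over 5.5 mm down. Friction 0.05 N m. Turned while the lid is open, it keeps the lid from shutting.
- brown_tape: bystander: roll of brown tape lying flat, 80 mm across, 30 mm high, with a core hole; origin at the centre of its underside
- calculator: bystander: desk calculator, 128 x 78 x 16 mm; origin at the centre of its underside
- stamp: bystander: wooden hand stamp standing upright, 28 x 56 x 73 mm; origin at the centre of its underside

How it is judged:
On the way, in this order (a step that is already met when the one before it is completed fails the run):
1. the loose carton lies flat in the empty pocket, let go, with the lid open (z of carton in the frame of empty_pocket below 0.006 m and horizontal distance between carton and empty_pocket below 0.012 m and angle between carton's own z axis and vertical below 0.08 rad and contact force between the fingers and carton below 0.1 N and value of joint lid above 0.5 rad), for 0.2 s.
2. the lid is shut (value of joint lid below 0.03 rad), for 0.2 s.
3. with the lid shut, the knob is kept pushed down while it turns past the strike (value of joint knob_push above 0.0058 m and value of joint knob_turn between 0.45 and 1 rad and value of joint lid below 0.03 rad), for 0.05 s.
4. the knob is turned to its stop (value of joint knob_turn above 1.08 rad and value of joint lid below 0.03 rad), for 0.1 s.
At the end, for the whole second after the job is handed in: Carton flat (0.08 rad) in the pocket, within 12 mm of its centre and 6 mm of its floor; packed carton within 15 mm of its start; lid shut (under 0.03 rad); knob turned to its stop (over 1.05 rad) and sprung up against the strike (4 to 7.5 mm down); all released and at rest (z of carton in the frame of empty_pocket below 0.006 m and horizontal distance between carton and empty_pocket below 0.012 m and angle between carton's own z axis and vertical below 0.08 rad and z of packed_carton in the frame of case below 0.03 m and distance of packed_carton from where it was at the start of the episode below 0.015 m and value of joint lid below 0.03 rad and value of joint knob_turn above 1.05 rad and value of joint knob_push between 0.004 and 0.0075 m and linear speed of carton below 0.02 m/s); the robot touches nothing.
It fails at once if the carton is dropped (falls freely faster than 0.6 m/s, about 20 mm) (linear speed of carton above 0.6 m/s and contact force between the fingers and carton below 0.1 N).
It fails at once if the tape, the calculator or the stamp is pushed more than 30 mm (distance of any of brown_tape, calculator, stamp from where it was at the start of the episode above 0.03 m).
It also fails if it takes over 67 s, if anything falls off the work surface, if the arm or the gripper's body presses on something with over 40 N, if the wrist force passes 120 N, or if a joint passes its speed limit or range.

## Working session

There is one attempt and no reset: what is moved stays moved. The work goes in short steps, Python scripts to look and compute and a tool call to move; the robot and the scene stay as the last step left them, time stands still between calls to the robot, and variables do not carry over. Pictures are saved under pics/ and viewed, at most 10 in all, crops included, and the job is handed in when it is done.

Besides the shell and the picture viewer there is one more tool, called after "Emit:" by a JSON object that holds its "fn" and its "kwargs". send_rows: Moves the arm, as the interface text tells. Its arguments: {"type":"object","properties":{"series":{"type":"array"},"force":{"type":"number"}},"required":["series"]}

```bash
ls; mkdir -p pics; python3 - <<'E'
from plant import ctrl
import cv2, numpy as np, json
for n in("top","side"):
    c=ctrl.read_camera(n); cv2.imwrite(f"pics/{n}0.png",c["img"][:,:,::-1])
    print(n,c["fx"],c["fy"],c["cx"],c["cy"],np.round(c["R"],3).tolist(),np.round(c["t"],3).tolist())
s=ctrl.get_state(); print({k:np.round(v,3).tolist() for k,v in s.items()})
E
```

```text
pics
top 475.46398471088594 475.46398471088594 278.25491782469254 203.8881663681337 [[0.02, -0.999, -0.024], [-0.998, -0.019, -0.054], [0.054, 0.025, -0.998]] [0.124, 0.523, 1.021]
side 386.8505068858303 386.8505068858303 283.7430387377894 210.54628342896254 [[0.868, -0.497, -0.024], [-0.303, -0.49, -0.817], [0.394, 0.717, -0.575]] [-0.37, 0.305, 0.748]
{'time': 0.1, 'qpos': [1.16, 0.287, 1.578, -0.0, 1.279, -0.15], 'dq': [0.002, -0.004, -0.003, -0.001, 0.001, 0.0], 'joint_efforts': [0.0, -40.729, -29.37, -0.0, 0.003, -0.0], 'eef_pos': [0.174, 0.652, 0.23], 'tcp_rot': [0.13, 0.992, -0.001, -0.0], 'contact_force': [0.6, -0.238, 0.144], 'wrist_torque': [0.023, 0.028, -0.051], 'finger_force': 0.0, 'opening': 1.003}
```

View pics/top0.png

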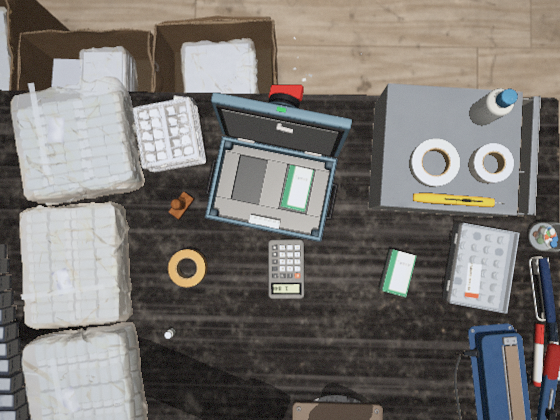

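View pics/side0.png

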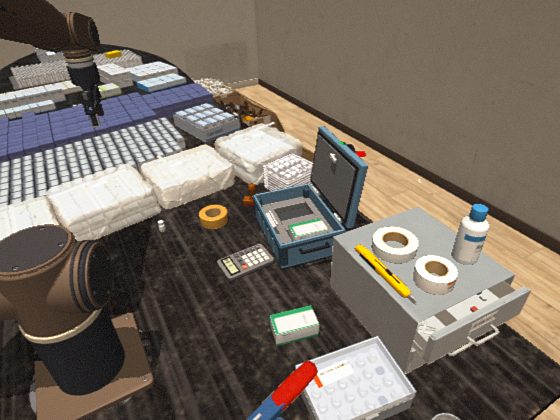

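The top view shows the loose carton at about (399,272), the case at about (270,185) with the empty pocket at (250,178) and the packed carton at (298,187). The lid is leaning back, with the knob at (286,95). The side view agrees. Next I'll zoom in and segment.

```bash
cat > h.py <<'E'
import numpy as np, cv2
from plant import ctrl
def cam(n):
    c=ctrl.read_camera(n); c["R"]=np.array(c["R"]); c["t"]=np.array(c["t"]); return c
def back(c,uv,z):
    uv=np.atleast_2d(uv).astype(float)
    d=np.c_[(uv[:,0]-c["cx"])/c["fx"],(uv[:,1]-c["cy"])/c["fy"],np.ones(len(uv))]@c["R"]
    o=-c["R"].T@c["t"]; return o+d*((z-o[2])/d[:,2])[:,None]
def proj(c,X):
    p=np.atleast_2d(X)@c["R"].T+c["t"]; return np.c_[p[:,0]/p[:,2]*c["fx"]+c["cx"],p[:,1]/p[:,2]*c["fy"]+c["cy"]]
E
python3 - <<'E'
from h import *
c=cam("top"); im=c["img"].astype(int)
m=((im.min(2)>110)|((im[...,1]>im[...,0]+30)&(im[...,1]>70))).astype(np.uint8)
s=np.zeros_like(m); s[240:305,375:425]=m[240:305,375:425]
s=cv2.morphologyEx(s,cv2.MORPH_OPEN,np.ones((3,3)))
P=np.argwhere(s)[:,::-1].astype(np.float32); b=cv2.boxPoints(cv2.minAreaRect(P))
W=back(c,b,0.036); print(b.round(1).tolist(),W.round(3).tolist(),W.mean(0).round(4),np.linalg.norm(np.diff(W,axis=0),axis=1).round(4))
e=W[1]-W[0];print("edge angs",[np.degrees(np.arctan2(*(W[(i+1)%4]-W[i])[1::-1])).round(1) for i in range(4)])
z=cv2.resize(c["img"][88:248,195:365,::-1],None,fx=3.7,fy=3.7,interpolation=cv2.INTER_CUBIC); cv2.imwrite("pics/case.png",z)
E
```

```text
[[381.29998779296875, 290.79998779296875], [391.79998779296875, 248.6999969482422], [416.29998779296875, 254.8000030517578], [405.79998779296875, 296.8999938964844]] [[0.34, -0.087, 0.036], [0.429, -0.108, 0.036], [0.417, -0.16, 0.036], [0.329, -0.138, 0.036]] [ 0.3787 -0.1232  0.036 ] [0.0914 0.0528 0.0912]
edge angs [np.float64(-13.5), np.float64(-102.9), np.float64(166.3), np.float64(77.3)]
```

View pics/case.png

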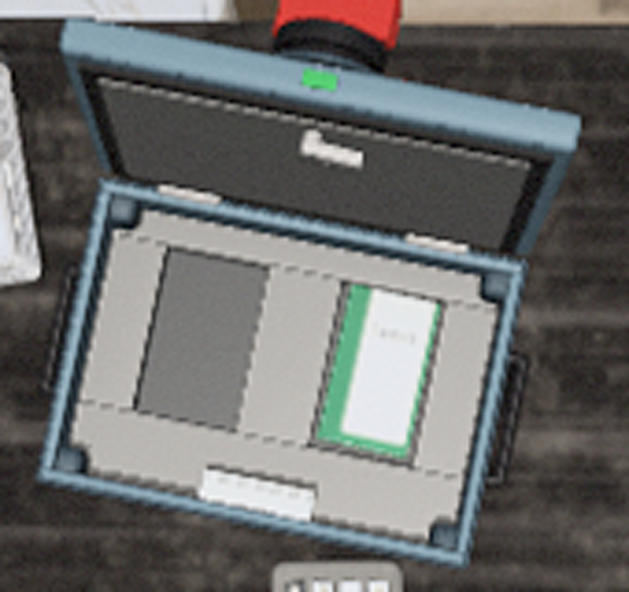

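The crop shows the rim corners at (40,478), (467,562), (527,262) and (105,180). The empty-pocket corners are about (165,247), (270,267), (238,430) and (135,410). The lid's outer front corners are about (62,25) and (580,120). The carton segmentation gives 91.3 x 52.8 mm, which matches its stated size.

```bash
cat >> h.py <<'E'
def case2w(p,x,y,a):
    p=np.atleast_2d(p).astype(float); c,s=np.cos(a),np.sin(a)
    return np.c_[x+c*p[:,0]-s*p[:,1], y+s*p[:,0]+c*p[:,1], p[:,2]]
def lidpt(d,yy,h,th): # d from hinge along lid, h off underside
    return [0.088-d*np.cos(th)+h*np.sin(th), yy, 0.081+d*np.sin(th)+h*np.cos(th)]
E
python3 - <<'E'
from h import *
from scipy.optimize import least_squares
c=cam("top"); f=lambda l:np.array(l)/3.7+[195,88]
rim=f([(40,478),(467,562),(527,262),(105,180)]); rp=np.array([[-.085,.12,.08],[-.085,-.12,.08],[.085,-.12,.08],[.085,.12,.08]])
pk=f([(165,247),(270,267),(238,430),(135,410)]); lc=f([(62,25),(580,120)])
r=least_squares(lambda q:(proj(c,case2w(rp,*q))-rim).ravel(),[.6,.03,-.2])
x=r.x; print("case",x.round(4),"res",np.abs(r.fun).max().round(2))
pw=back(c,pk,.042); ci=(pw[:,:2]-x[:2])@np.array([[np.cos(x[2]),-np.sin(x[2])],[np.sin(x[2]),np.cos(x[2])]]); print("pocket in case",ci.round(4).tolist(),ci.mean(0).round(4), "world",pw.mean(0).round(4))
g=least_squares(lambda q:(proj(c,case2w([lidpt(.174,.122,.022,q[0]),lidpt(.174,-.122,.022,q[0])],*x))-lc).ravel(),[1.6]); print("lid",g.x,g.fun.round(1))
th=g.x[0]
print("lid front edge outer",case2w(lidpt(.174,0,.022,th),*x).round(3),"knob open",case2w(lidpt(.143,0,.055,th),*x).round(3),"knob shut",case2w([-.055,0,.136],*x).round(3))
s=cam("side"); im=s["img"][:,:,::-1].copy()
for p in np.r_[case2w(rp,*x),case2w([lidpt(.174,.122,.022,th),lidpt(.174,-.122,.022,th),lidpt(.174,.122,0,th),lidpt(.174,-.122,0,th)],*x)]:
    cv2.circle(im,tuple(int(v) for v in proj(s,p)[0].round()),1,(0,0,255),-1)
cv2.imwrite("pics/s1.png",cv2.resize(im[110:280,230:430],None,fx=3.5,fy=3.5))
print("table edge x",back(c,[[200,93],[340,93]],0).round(3).tolist(),"stamp",back(c,[[180,205]],.05).round(3),"calc",back(c,[[286,268]],.01).round(3))
E
```

```text
case [ 0.5494  0.1467 -0.1783] res 0.41
pocket in case [[0.0594, 0.0838], [0.0597, 0.0218], [-0.0363, 0.0211], [-0.0366, 0.0817]] [0.0116 0.0521] world [0.57   0.1959 0.042 ]
lid [1.65117067] [ 0.6 -0.5  1.3  0.9]
lid front edge outer [[0.671 0.125 0.253]] knob open [[0.701 0.119 0.219]] knob shut [[0.495 0.156 0.136]]
table edge x [[0.768, 0.316, 0.0], [0.772, 0.002, 0.0]] stamp [[0.512 0.342 0.05 ]] calc [[0.381 0.115 0.01 ]]
```

View pics/s1.png

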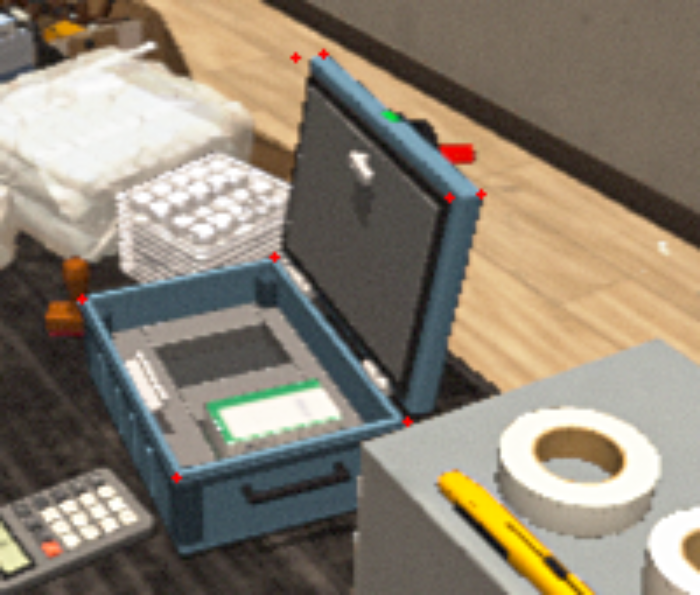

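```bash
cat >> h.py <<'E'
from scipy.spatial.transform import Rotation as Ro
def to(p,a=None):
    s=ctrl.get_state(); R=Ro.from_quat(s["tcp_rot"]).as_matrix()
    if a is not None: # desired: tool straight down, y at yaw a
        y=np.array([np.cos(a),np.sin(a),0]); z=np.array([0,0,-1.]); D=np.c_[np.cross(y,z),y,z]
        print("rotvec tool",Ro.from_matrix(R.T@D).as_rotvec().round(4)); 
        print("shift cm after turn",(100*D.T@(np.array(p)-s["eef_pos"])).round(2))
    print("shift cm now",(100*R.T@(np.array(p)-s["eef_pos"])).round(2))
def st():
    s=ctrl.get_state(); print({k:np.round(s[k],4).tolist() for k in("time","qpos","eef_pos","tcp_rot","contact_force","opening","finger_force")})
    y=Ro.from_quat(s["tcp_rot"]).as_matrix()[:,1]; print("yaw y",np.arctan2(y[1],y[0]).round(4))
E
python3 -c "
from h import *
to([.55,.2,.30],1.336)
"
```

```text
rotvec tool [-0.0011 -0.0002 -0.026 ]
shift cm after turn [-47.09 -35.2   -6.93]
shift cm now [-47.99 -33.97  -6.9 ]
```

Emit:
{"fn": "send_rows", "kwargs": {"series": [[[0, 0, -3.5, 0, 0, -0.026, 1], [-4.7, -3.5, -3.4, 0, 0, 0, 1], [-5.3, -3.9, 0, 0, 0, 0, 1], [-5.3, -3.9, 0, 0, 0, 0, 1], [-5.3, -3.9, 0, 0, 0, 0, 1], [-5.3, -3.9, 0, 0, 0, 0, 1], [-5.3, -3.9, 0, 0, 0, 0, 1], [-5.3, -4.0, 0, 0, 0, 0, 1], [-5.3, -4.0, 0, 0, 0, 0, 1], [-5.3, -4.1, 0, 0, 0, 0, 1]]], "force": 60}}

```text
time: 1.5
eef_pos: [0.53, 0.2251, 0.2978]
tcp_rot: [0.117, 0.993, 0.0, 0.0]
contact_force: [0.9, 0.7, 0.0]
opening: 1.0
finger_force: 0.0
```

```bash
python3 -c "
from h import *
st();to([.406,-.130,.10],1.336)
"
```

```text
{'time': 1.5, 'qpos': [0.2254, 0.0233, 1.7513, 0.0002, 1.3665, -1.1106], 'eef_pos': [0.53, 0.2251, 0.2978], 'tcp_rot': [0.1172, 0.9931, 0.0002, 0.0002], 'contact_force': [0.8785, 0.6947, 0.0494], 'opening': 0.9997, 'finger_force': 0.0}
yaw y 1.3359
rotvec tool [ 0.0004  0.0004 -0.0001]
shift cm after turn [  3.8  -37.42  19.78]
shift cm now [  3.81 -37.43  19.77]
```

Emit:
{"fn": "send_rows", "kwargs": {"series": [[[0, -4.4, 0, 0, 0, 0, 1], [0, -4.4, 0, 0, 0, 0, 1], [0.7, -4.4, 2, 0, 0, 0, 1], [0.7, -4.4, 3, 0, 0, 0, 1], [0.7, -4.4, 3, 0, 0, 0, 1], [1.0, -4.4, 3, 0, 0, 0, 1], [1.0, -4.4, 3, 0, 0, 0, 1], [1.0, -4.4, 3, 0, 0, 0, 1], [1.0, 0, 2.5, 0, 0, 0, 1], [0, 0, 0, 0, 0, 0, 1]]]}}

```text
time: 2.75
eef_pos: [0.3857, -0.1007, 0.1007]
tcp_rot: [0.118, 0.993, 0.001, -0.002]
contact_force: [-0.2, -0.3, 0.6]
opening: 1.0
finger_force: 0.0
```

```bash
python3 - <<'E'
from h import *
st();to([.406,-.130,.016],1.336)
c=cam("top"); cv2.imwrite("pics/t2.png",cv2.resize(c["img"][200:340,320:500,::-1],None,fx=4,fy=4))
E
```

```text
{'time': 2.75, 'qpos': [-0.5113, -0.1925, 2.3307, 0.0001, 1.0085, -1.8458], 'eef_pos': [0.3857, -0.1007, 0.1007], 'tcp_rot': [0.1179, 0.993, 0.001, -0.0024], 'contact_force': [-0.1818, -0.3398, 0.5614], 'opening': 0.9996, 'finger_force': 0.0}
yaw y 1.3344
rotvec tool [ 0.0014 -0.0049 -0.0016]
shift cm after turn [-2.65 -2.38  8.47]
shift cm now [-2.7  -2.38  8.46]
```

View pics/t2.png

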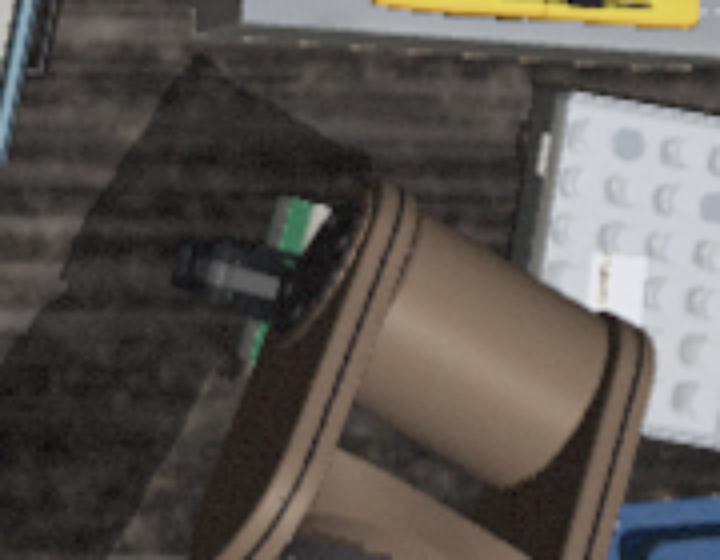

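The view shows the gripper just over the loose carton. It needs to move about 2.7 cm outward and 2.4 cm towards -y.

Emit:
{"fn": "send_rows", "kwargs": {"series": [[[-1.4, -1.2, 0, 0, 0, 0, 1], [-1.3, -1.2, 0, 0, 0, 0, 1], [0, 0, 1.5, 0, 0, 0, 1], [0, 0, 1.5, 0, 0, 0, 1], [0, 0, 0, 0, 0, 0, 1], [0, 0, 0, 0, 0, 0, 1]]]}}

```text
time: 3.55
eef_pos: [0.4082, -0.1305, 0.0723]
tcp_rot: [0.117, 0.993, 0.0, -0.0]
contact_force: [1.2, -1.2, 0.1]
opening: 0.996
finger_force: 0.0
```

```bash
python3 -c "
from h import *
st();to([.406,-.130,.016],1.336)
"
```

```text
{'time': 3.55, 'qpos': [-0.5471, -0.0638, 2.28, 0.0, 0.9265, -1.8835], 'eef_pos': [0.4082, -0.1305, 0.0723], 'tcp_rot': [0.1169, 0.9931, 0.0002, -0.0005], 'contact_force': [1.2086, -1.2274, 0.0553], 'opening': 0.9957, 'finger_force': 0.0}
yaw y 1.3364
rotvec tool [ 0.0003 -0.001   0.0004]
shift cm after turn [ 0.22 -0.    5.63]
shift cm now [ 0.22 -0.01  5.63]
```

Emit:
{"fn": "send_rows", "kwargs": {"series": [[[0.2, 0, 2, 0, 0, 0, 1], [0, 0, 2, 0, 0, 0, 1], [0, 0, 1.6, 0, 0, 0, 1], [0, 0, 0, 0, 0, 0, 1], [0, 0, 0, 0, 0, 0, 0.2], [0, 0, 0, 0, 0, 0, -0.1], [0, 0, 0, 0, 0, 0, -0.4], [0, 0, 0, 0, 0, 0, -0.4], [0, 0, 0, 0, 0, 0, -0.4], [0, 0, 0, 0, 0, 0, -0.4]]]}}

```text
time: 4.8
eef_pos: [0.4078, -0.1312, 0.018]
tcp_rot: [0.117, 0.993, -0.0, 0.001]
contact_force: [-0.3, 0.0, 6.2]
opening: 0.61
finger_force: 64.2
```

```bash
python3 -c "
from h import *
st()
"
```

```text
{'time': 4.8, 'qpos': [-0.549, 0.0479, 2.2983, 0.0002, 0.7927, -1.885], 'eef_pos': [0.4078, -0.1312, 0.018], 'tcp_rot': [0.1172, 0.9931, -0.0005, 0.0013], 'contact_force': [-0.3395, 0.001, 6.2266], 'opening': 0.6096, 'finger_force': 64.1982}
yaw y 1.3358
```

Emit:
{"fn": "send_rows", "kwargs": {"series": [[[0, 0, -1, 0, 0, 0, -0.4], [0, 0, -2.5, 0, 0, 0, -0.4], [0, 0, -3, 0, 0, 0, -0.4], [0, 0, -3.5, 0, 0, 0, -0.4], [0, 0, -3, 0, 0, 0, -0.4], [0, 0, -2, 0, 0, 0, -0.4], [0, 0, 0, 0, 0, 0, -0.4], [0, 0, 0, 0, 0, 0, -0.4]]]}}

```text
time: 5.8
eef_pos: [0.4058, -0.13, 0.1656]
tcp_rot: [0.117, 0.993, 0.0, -0.001]
contact_force: [-0.6, -0.3, -0.8]
opening: 0.605
finger_force: 63.5
```

```bash
python3 - <<'E'
from h import *
st()
# carton centre relative to TCP: 30 mm toward -carton x; pocket target, yaw a=1.393
a=-.178; cx=np.array([.570,.196])+.030*np.array([np.cos(a),np.sin(a)]); print(cx)
to([*cx,.15],1.393)
c=cam("side"); cv2.imwrite("pics/s3.png",cv2.resize(c["img"][180:360,200:400,::-1],None,fx=3,fy=3))
E
```

```text
{'time': 5.8, 'qpos': [-0.549, -0.2212, 2.2224, -0.0, 1.1422, -1.885], 'eef_pos': [0.4058, -0.13, 0.1656], 'tcp_rot': [0.1171, 0.9931, 0.0004, -0.0008], 'contact_force': [-0.639, -0.2666, -0.8176], 'opening': 0.6053, 'finger_force': 63.4967}
yaw y 1.336
[0.59952599 0.19068815]
rotvec tool [ 0.0006 -0.0018 -0.057 ]
shift cm after turn [-13.39  34.99   1.56]
shift cm now [-11.38  35.69   1.56]
```

View pics/s3.png

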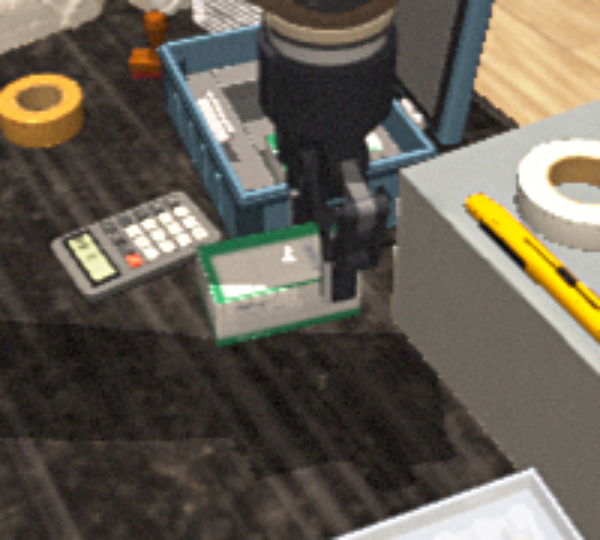

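The carton hangs level, held near its far end. To keep the wrist away from the lid, I'll set it down turned by half a turn, so the grip sits on the front side of the pocket.

Emit:
{"fn": "send_rows", "kwargs": {"series": [[[-2, 5, 0, 0, 0, 0, -0.4], [-2, 5, 0, 0, 0, 0, -0.4], [0, 0, 0, 0, 0, 0.18, -0.4], [0, 0, 0, 0, 0, 0.18, -0.4], [0, 0, 0, 0, 0, 0.18, -0.4], [0, 0, 0, 0, 0, 0.18, -0.4], [0, 0, 0, 0, 0, 0.18, -0.4], [0, 0, 0, 0, 0, 0.18, -0.4], [0, 0, 0, 0, 0, 0.18, -0.4], [0, 0, 0, 0, 0, 0.18, -0.4]]]}}

```text
time: 7.1
eef_pos: [0.4678, -0.0422, 0.165]
tcp_rot: [0.745, 0.667, -0.001, -0.001]
contact_force: [0.6, -0.0, -1.2]
opening: 0.603
finger_force: 63.5
```

Emit:
{"fn": "send_rows", "kwargs": {"series": [[[0, 0, 0, 0, 0, 0.18, -0.4], [0, 0, 0, 0, 0, 0.18, -0.4], [0, 0, 0, 0, 0, 0.18, -0.4], [0, 0, 0, 0, 0, 0.18, -0.4], [0, 0, 0, 0, 0, 0.18, -0.4], [0, 0, 0, 0, 0, 0.18, -0.4], [0, 0, 0, 0, 0, 0.18, -0.4], [0, 0, 0, 0, 0, 0.18, -0.4], [0, 0, 0, 0, 0, 0.18, -0.4], [0, 0, 0, 0, 0, 0, -0.4]]]}}

```text
time: 8.35
eef_pos: [0.4686, -0.0335, 0.1651]
tcp_rot: [0.997, -0.075, -0.001, -0.011]
contact_force: [4.6, 26.5, 2.5]
opening: 0.607
finger_force: 92.0
```

```bash
python3 - <<'E'
from h import *
st()
a=-.178; cx=np.array([.570,.196])-.030*np.array([np.cos(a),np.sin(a)]); print(cx)
to([*cx,.15],1.393-np.pi)
E
```

```text
{'time': 8.35, 'qpos': [-0.2991, -0.108, 2.1264, 0.0231, 1.1302, 1.4118], 'eef_pos': [0.4686, -0.0335, 0.1651], 'tcp_rot': [0.9971, -0.075, -0.0011, -0.011], 'contact_force': [4.5855, 26.5236, 2.4882], 'opening': 0.6069, 'finger_force': 91.9662}
yaw y -1.721
[0.54047401 0.20131185]
rotvec tool [-0.0217  0.004   0.0277]
shift cm after turn [  2.92 -24.38   1.51]
shift cm now [  3.6  -24.25   2.03]
```

A 26 N push towards +y means the carton end has met the grey drawer unit. I'll back off and look.

Emit:
{"fn": "send_rows", "kwargs": {"series": [[[0, -1.5, 0, 0, 0, 0, -0.4], [0, -3, 0, 0, 0, 0, -0.4], [0, -3, 0, 0, 0, 0, -0.4], [0, 0, 0, 0, 0, 0, -0.4], [0, 0, 0, 0, 0, 0, -0.4]]]}}

```text
time: 8.98
eef_pos: [0.4797, 0.0312, 0.1658]
tcp_rot: [0.997, -0.076, -0.001, 0.0]
contact_force: [-0.4, 0.1, -0.7]
opening: 0.61
finger_force: 86.2
```

```bash
python3 - <<'E'
from h import *
st()
c=cam("side"); a=c["img"][150:330,220:420,::-1]; d=cam("top")["img"][100:280,240:440,::-1]
cv2.imwrite("pics/s4.png",cv2.resize(np.hstack([a,d]),None,fx=2,fy=2,interpolation=cv2.INTER_CUBIC))
E
```

```text
{'time': 8.975, 'qpos': [-0.1461, -0.0826, 2.1017, -0.0008, 1.1243, 1.5782], 'eef_pos': [0.4797, 0.0312, 0.1658], 'tcp_rot': [0.9971, -0.0765, -0.0009, 0.0003], 'contact_force': [-0.4063, 0.0907, -0.7278], 'opening': 0.6099, 'finger_force': 86.2001}
yaw y -1.7239
```

View pics/s4.png

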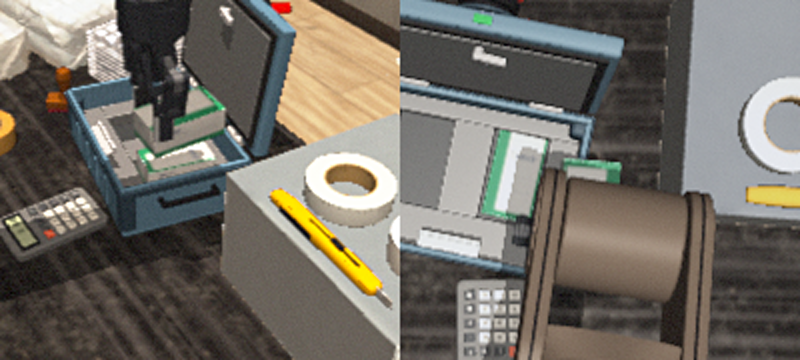

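The carton is still held. The finger back probably touched the grey unit. I'll overlay the predicted carton outline to check for slip in the grip.

```bash
cat >> h.py <<'E'
def carton_tool(off=.030,z0=.018,dp=0):
    s=ctrl.get_state(); R=Ro.from_quat(s["tcp_rot"]).as_matrix(); p=np.array(s["eef_pos"])
    C=np.array([[sx*.0455+off,sy*.0265,z0-h] for h in(0,.036) for sx,sy in((-1,-1),(1,-1),(1,1),(-1,1))])
    return p+C@R.T
def wire(im,q,k,o):
    q=((q-o)*k).round().astype(int)
    for i in range(4):
        for a,b in((i,(i+1)%4),(i+4,(i+1)%4+4),(i,i+4)): cv2.line(im,tuple(map(int,q[a])),tuple(map(int,q[b])),(0,0,255),1)
E
python3 - <<'E'
from h import *
W=carton_tool(); out=[]
for n,o in(("side",(265,170)),("top",(290,160))):
    c=cam(n); im=cv2.resize(c["img"][o[1]:o[1]+80,o[0]:o[0]+80,::-1],None,fx=5,fy=5,interpolation=cv2.INTER_CUBIC); wire(im,proj(c,W)+.5,5,np.array(o)); out.append(im)
cv2.imwrite("pics/w.png",np.hstack(out))
E
```

```text
(no output)
```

View pics/w.png

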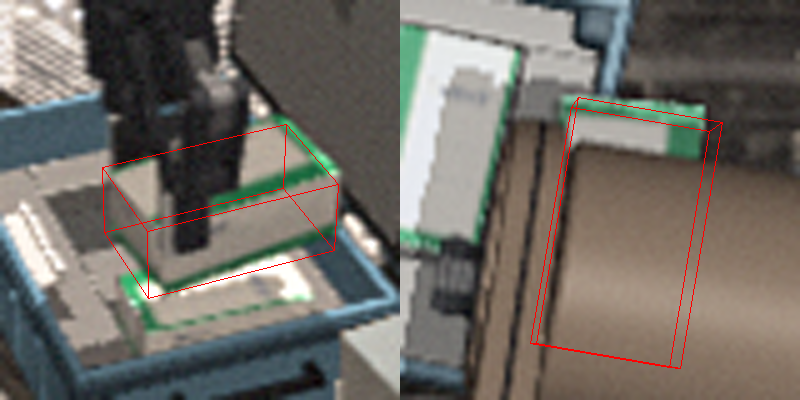

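The real outline is turned about 5° counter-clockwise from the prediction. I'll fit the carton's pose in the tool from the visible corners: side (165,290), (335,240), (285,120), (340,177), top (562,97), (705,107).

```bash
python3 - <<'E'
from h import *
from scipy.optimize import least_squares
s=ctrl.get_state(); R=Ro.from_quat(s["tcp_rot"]).as_matrix(); p=np.array(s["eef_pos"])
C0=np.array([[sx*.0455,sy*.0265,-h] for h in(0,.036) for sx,sy in((-1,-1),(1,-1),(1,1),(-1,1))])
def W(q): return p+(Ro.from_euler("zyx",[q[3],q[4],q[5]]).apply(C0)+[q[0],q[1],q[2]])@R.T
cs,ct=cam("side"),cam("top"); f=lambda l,o:np.array(l)/5-.5+np.array(o)
os_=f([(165,290),(335,240),(285,120),(340,177)],(265,170)); ot=f([(562-400,97),(705-400,107)],(290,160))
q0=[.03,0,.018,0,0,0]
print("side\n",((proj(cs,W(q0))+.5-[265,170])*5).round(),"\ntop\n",((proj(ct,W(q0))+.5-[290,160])*5+[400,0]).round())
ps,pt=proj(cs,W(q0)),proj(ct,W(q0))
i_s=[0 for _ in os_];
near=lambda P,t:int(np.argmin(np.linalg.norm(P-t,axis=1)))
i_s=[near(ps,f([v],(265,170))[0]) for v in((148,298),(335,250),(287,124),(338,183))]
i_t=[4+near(pt[4:],f([v],(290,160))[0]) for v in((577-400,97),(722-400,122))]
fun=lambda q:np.r_[(proj(cs,W(q))[i_s]-os_).ravel(),(proj(ct,W(q))[i_t]-ot).ravel(),np.array([0,q[1],0,0,0,q[5]])*[0,300,0,0,0,20]]
r=least_squares(fun,q0); print(i_s,i_t,r.x.round(4),r.fun.round(1))
E
```

```text
side
 [[104. 232.]
 [284. 188.]
 [334. 249.]
 [148. 297.]
 [103. 167.]
 [286. 124.]
 [338. 183.]
 [147. 230.]] 
top
 [[530. 342.]
 [571. 107.]
 [709. 130.]
 [669. 367.]
 [536. 342.]
 [578.  96.]
 [722. 121.]
 [680. 368.]]
[3, 2, 5, 6] [5, 6] [ 0.0307 -0.0005  0.0161 -0.1146 -0.0595 -0.0088] [-0.9  0.4  0.   0.4 -1.1 -0.1  0.6 -0.4  0.  -0.3  0.5 -0.6  0.  -0.1
  0.   0.   0.  -0.2]
```

```bash
cat >> h.py <<'E'
def place(zb,px=.570,py=.196,yaw=-.178,e=(-.1146,-.0595,-.0088),t=(.0307,-.0005,.0161)):
    s=ctrl.get_state(); R=Ro.from_quat(s["tcp_rot"]).as_matrix(); a=yaw-np.pi/2
    y=np.array([np.cos(a),np.sin(a),0]); z=np.array([0,0,-1.]); D=np.c_[np.cross(y,z),y,z]@Ro.from_euler("zyx",e).as_matrix().T
    P=np.array([px,py,zb])-D@np.array(t)
    print("tcp",P.round(4),"rotvec",Ro.from_matrix(R.T@D).as_rotvec().round(3),"shift after turn",(100*D.T@(P-s["eef_pos"])).round(2),"now",(100*R.T@(P-s["eef_pos"])).round(2))
E
python3 -c "
from h import *
place(.12);place(.06);place(.025)"
```

```text
tcp [0.5396 0.2045 0.1342] rotvec [0.005 0.06  0.138] shift after turn [  0.49 -18.29   3.44] now [  3.2  -18.06   3.24]
tcp [0.5396 0.2045 0.0742] rotvec [0.005 0.06  0.138] shift after turn [  0.13 -18.24   9.43] now [  3.2  -18.06   9.24]
tcp [0.5396 0.2045 0.0392] rotvec [0.005 0.06  0.138] shift after turn [ -0.08 -18.21  12.92] now [  3.2  -18.06  12.74]
```

Emit:
{"fn": "send_rows", "kwargs": {"series": [[[0, 0, 0, 0, 0.06, 0.138, -0.4], [0, -2.5, 0, 0, 0, 0, -0.4], [0, -3.5, 0, 0, 0, 0, -0.4], [0.2, -3.5, 0.5, 0, 0, 0, -0.4], [0.2, -3.5, 1, 0, 0, 0, -0.4], [0.1, -3.3, 1, 0, 0, 0, -0.4], [0, -2, 0.9, 0, 0, 0, -0.4], [0, 0, 0, 0, 0, 0, -0.4], [0, 0, 0, 0, 0, 0, -0.4]]]}}

```text
time: 10.4
eef_pos: [0.5395, 0.2044, 0.1339]
tcp_rot: [0.989, -0.145, 0.03, 0.002]
contact_force: [-0.1, 0.0, -0.9]
opening: 0.605
finger_force: 86.2
```

```bash
python3 - <<'E'
from h import *
st();place(.06)
C0=np.array([[sx*.0455,sy*.0265,-h] for h in(0,.036) for sx,sy in((-1,-1),(1,-1),(1,1),(-1,1))])
s=ctrl.get_state(); R=Ro.from_quat(s["tcp_rot"]).as_matrix(); p=np.array(s["eef_pos"])
W=p+(Ro.from_euler("zyx",(-.1146,-.0595,-.0088)).apply(C0)+[.0307,-.0005,.0161])@R.T
out=[]
pc=case2w([[.0116+sx*.0495,.052+sy*.0305,.042-h] for h in (0,.018) for sx,sy in((-1,-1),(1,-1),(1,1),(-1,1))],.5494,.1467,-.1783)
for n in("side","top"):
    c=cam(n); q=proj(c,W); o=(q.mean(0)-60).astype(int); im=cv2.resize(c["img"][o[1]:o[1]+120,o[0]:o[0]+120,::-1],None,fx=3.3333,fy=3.3333,interpolation=cv2.INTER_CUBIC); wire(im,q+.5,3.3333,o);wire(im,proj(c,pc)+.5,3.3333,o); out.append(im); print(o)
cv2.imwrite("pics/w2.png",np.hstack(out))
E
```

```text
{'time': 10.4, 'qpos': [0.1973, 0.1469, 1.9304, -0.0293, 1.0099, 2.0745], 'eef_pos': [0.5395, 0.2044, 0.1339], 'tcp_rot': [0.989, -0.1452, 0.0298, 0.0025], 'contact_force': [-0.0751, 0.0383, -0.9291], 'opening': 0.6054, 'finger_force': 86.1839}
yaw y -1.8622
tcp [0.5396 0.2045 0.0742] rotvec [ 0.005 -0.     0.001] shift after turn [-0.35  0.04  5.96] now [-0.35  0.01  5.96]
[232 121]
[185 114]
```

View pics/w2.png

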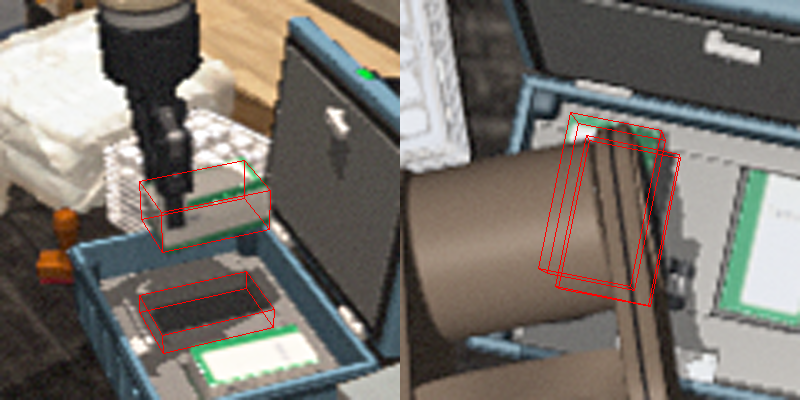

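The carton and pocket overlays both fit the images, with the carton aligned over the pocket at side (205,310). Lowering now.

Emit:
{"fn": "send_rows", "kwargs": {"series": [[[-0.1, 0, 2, 0, 0, 0, -0.4], [-0.15, 0, 2, 0, 0, 0, -0.4], [-0.1, 0, 2, 0, 0, 0, -0.4], [-0.05, 0, 1, 0, 0, 0, -0.4], [-0.05, 0, 0.7, 0, 0, 0, -0.4], [0, 0, 0, 0, 0, 0, -0.4], [0, 0, 0, 0, 0, 0, -0.4]]]}}

```text
time: 11.38
eef_pos: [0.5403, 0.2055, 0.0574]
tcp_rot: [0.989, -0.145, 0.031, 0.002]
contact_force: [1.2, 0.6, -0.3]
opening: 0.608
finger_force: 86.1
```

```bash
python3 -c "
from h import *
st();place(.025)"
```

```text
{'time': 11.375, 'qpos': [0.1986, 0.2571, 1.9629, -0.0321, 0.8657, 2.0808], 'eef_pos': [0.5403, 0.2055, 0.0574], 'tcp_rot': [0.989, -0.145, 0.0306, 0.002], 'contact_force': [1.2205, 0.6368, -0.2741], 'opening': 0.6083, 'finger_force': 86.1496}
yaw y -1.8619
tcp [0.5396 0.2045 0.0392] rotvec [ 0.004 -0.002  0.001] shift after turn [-0.15  0.13  1.81] now [-0.16  0.12  1.81]
```

Emit:
{"fn": "send_rows", "kwargs": {"series": [[[-0.08, 0.05, 0.5, 0, 0, 0, -0.4], [-0.05, 0.05, 0.5, 0, 0, 0, -0.4], [0, 0, 0.4, 0, 0, 0, -0.4], [0, 0, 0, 0, 0, 0, -0.4], [0, 0, 0, 0, 0, 0, -0.4]]]}}

```text
time: 12.0
eef_pos: [0.5394, 0.2044, 0.0446]
tcp_rot: [0.989, -0.145, 0.03, 0.003]
contact_force: [-3.5, -0.8, 10.6]
opening: 0.605
finger_force: 87.2
```

```bash
python3 -c "
from h import *
st();place(.025)"
```

```text
{'time': 12.0, 'qpos': [0.1975, 0.2762, 1.9678, -0.0339, 0.8438, 2.0809], 'eef_pos': [0.5394, 0.2044, 0.0446], 'tcp_rot': [0.989, -0.1448, 0.0297, 0.0029], 'contact_force': [-3.5422, -0.7918, 10.6062], 'opening': 0.6053, 'finger_force': 87.1955}
yaw y -1.8615
tcp [0.5396 0.2045 0.0392] rotvec [ 0.006 -0.     0.002] shift after turn [-0.02 -0.01  0.53] now [-0.02 -0.02  0.53]
```

Emit:
{"fn": "send_rows", "kwargs": {"series": [[[0, 0, 0.2, 0, -0.03, 0, -0.4], [0, 0, 0.15, 0, 0, 0, -0.4], [0, 0, 0, 0, 0, 0, -0.4]]]}}

```text
time: 12.38
eef_pos: [0.5405, 0.204, 0.044]
tcp_rot: [0.989, -0.145, 0.015, 0.001]
contact_force: [-8.4, -3.3, 22.9]
opening: 0.606
finger_force: 88.5
```

```bash
python3 - <<'E'
from h import *
st()
from scipy.optimize import least_squares
# green/white carton mask in side view vs predicted flat-in-pocket outline
c=cam("side"); g=c["img"].astype(int); m=(g[...,1]>g[...,0]+25)&(g[...,1]>60)
m[:, :225]=0; y,x=np.where(m[190:260,225:345]); lab=cv2.connectedComponentsWithStats(m[180:270,225:345].astype(np.uint8))
print([ (s+[225,180,0,0,0]).tolist() for s in lab[2] if s[4]>4])
for zb in(.024,.030,.042):
    W=case2w([[.0116+sx*.0455,.052+sy*.0265,zb+h] for h in (0,.036) for sx,sy in((-1,-1),(1,-1),(1,1),(-1,1))],.5494,.1467,-.1783); print(zb,proj(c,W).round(0).tolist())
r=c["img"][195:235:2,255:300:3]; print(m[185:245,255:300].astype(int).sum(1).tolist())
E
```

```text
{'time': 12.375, 'qpos': [0.1908, 0.2898, 1.951, -0.0161, 0.8736, 2.0621], 'eef_pos': [0.5405, 0.204, 0.044], 'tcp_rot': [0.9894, -0.1446, 0.0149, 0.0013], 'contact_force': [-8.4405, -3.3255, 22.9347], 'opening': 0.606, 'finger_force': 88.4556}
yaw y -1.861
[[225, 180, 120, 90, 10246], [269, 184, 76, 62, 268], [254, 191, 21, 10, 35], [289, 196, 23, 16, 84], [289, 218, 33, 19, 141], [310, 230, 13, 3, 13]]
0.024 [[281.0, 225.0], [312.0, 218.0], [305.0, 208.0], [275.0, 215.0], [281.0, 215.0], [312.0, 208.0], [305.0, 198.0], [275.0, 204.0]]
0.03 [[281.0, 223.0], [312.0, 216.0], [305.0, 206.0], [275.0, 213.0], [281.0, 213.0], [312.0, 206.0], [305.0, 196.0], [275.0, 203.0]]
0.042 [[281.0, 220.0], [312.0, 213.0], [305.0, 203.0], [275.0, 210.0], [281.0, 209.0], [312.0, 202.0], [305.0, 192.0], [274.0, 199.0]]
[0, 5, 7, 0, 0, 0, 5, 5, 8, 5, 2, 1, 2, 2, 2, 1, 0, 0, 1, 0, 0, 0, 1, 6, 10, 9, 4, 0, 1, 0, 0, 0, 0, 0, 0, 0, 0, 0, 6, 12, 13, 9, 6, 5, 5, 5, 5, 4, 5, 5, 8, 5, 2, 4, 3, 4, 9, 10, 9, 8]
```

It is being held off, with 23 N up and -8 N along x. I'll use the last view to find which edge hangs.

```bash
python3 - <<'E'
from h import *
c=cam("side"); o=np.array([252,182]); k=6.5
a=cv2.resize(c["img"][o[1]:o[1]+62,o[0]:o[0]+75,::-1],None,fx=k,fy=k,interpolation=cv2.INTER_CUBIC); b=a.copy()
pc=case2w([[.0116+sx*.0495,.052+sy*.0305,.042] for sx,sy in((-1,-1),(1,-1),(1,1),(-1,1))],.5494,.1467,-.1783)
q=((proj(c,pc)+.5-o)*k).round().astype(int); cv2.polylines(b,[q.reshape(-1,1,2).astype(np.int32)],True,(0,0,255),1)
t=cam("top"); o2=np.array([222,140]); d=cv2.resize(t["img"][o2[1]:o2[1]+84,o2[0]:o2[0]+64,::-1],None,fx=4.8,fy=4.8,interpolation=cv2.INTER_CUBIC)
im=np.zeros((600,800,3),np.uint8); b=cv2.resize(b,(400,331)); a=cv2.resize(a,(487,403))
im[:403,:487]=a; im[:403,490:490+307]=d[:403,:307]; im[405:600,:487]=cv2.resize(b,(487,403))[120:315]
cv2.imwrite("pics/l.png",im)
E
```

```text
(no output)
```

View pics/l.png

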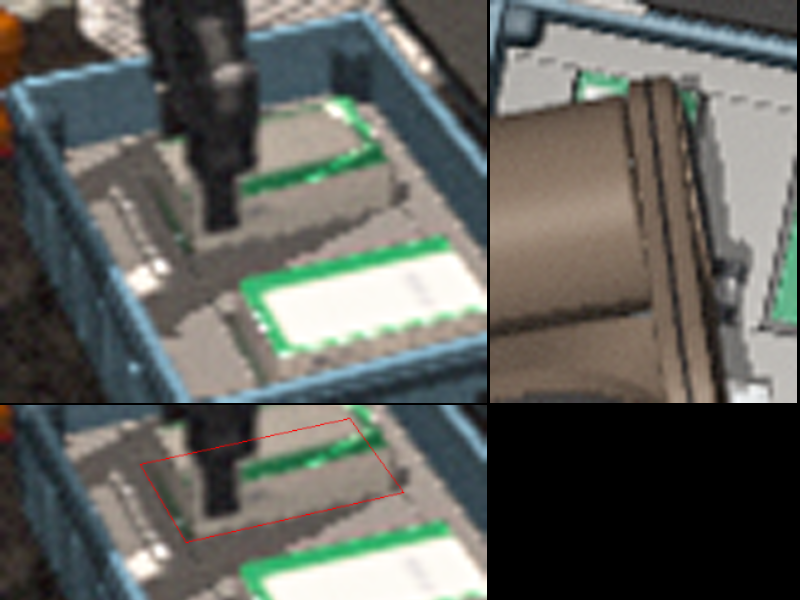

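The last view shows the carton level inside the pocket outline, about 6 mm short of its seat. The fingertips at (225,230) are down at foam level. I'll ease off, release, then press it home if it needs that.

Emit:
{"fn": "send_rows", "kwargs": {"series": [[[0, 0, -0.2, 0, 0, 0, -0.4], [0, 0, 0, 0, 0, 0, 0.25], [0, 0, 0, 0, 0, 0, 0.35], [0, 0, 0, 0, 0, 0, 0.45], [0, 0, 0, 0, 0, 0, 0.5]]]}}

```text
time: 13.15
eef_pos: [0.5387, 0.2045, 0.0405]
tcp_rot: [0.989, -0.145, 0.015, 0.0]
contact_force: [-0.1, -1.1, 0.1]
opening: 0.752
finger_force: 0.0
```

```bash
python3 - <<'E'
from h import *
st(); to([.541,.2045,.044],-1.86)
E
```

```text
{'time': 13.15, 'qpos': [0.1912, 0.2923, 1.9558, -0.0133, 0.8663, 2.0616], 'eef_pos': [0.5387, 0.2045, 0.0405], 'tcp_rot': [0.9893, -0.1451, 0.0145, 0.0003], 'contact_force': [-0.07, -1.059, 0.0756], 'opening': 0.7521, 'finger_force': 0.0}
yaw y -1.8619
rotvec tool [-0.0037 -0.0289 -0.002 ]
shift cm after turn [ 0.22 -0.07 -0.35]
shift cm now [ 0.23 -0.07 -0.34]
```

Emit:
{"fn": "send_rows", "kwargs": {"series": [[[0, 0, -1, 0, 0, 0, 0.5], [0, 0, -2.5, 0, 0, 0, 0.5], [0, 0, -4.5, 0, -0.029, 0, 0.5], [0, 0, -5, 0, 0, 0, 0.5], [0, 0, -5, 0, 0, 0, 0], [0, 0, -5, 0, 0, 0, -1], [0, 4, -3, 0, 0, 0, -1], [0, 5, 0, 0, 0, 0, -1], [0, 5, 0, 0, 0, 0, -1], [0, 5, 0, 0, 0, 0, -1]]]}}

```text
time: 14.4
eef_pos: [0.4811, 0.021, 0.3011]
tcp_rot: [0.989, -0.145, 0.001, -0.002]
contact_force: [1.0, -0.5, -0.0]
opening: -0.001
finger_force: 0.0
```

Emit:
{"fn": "send_rows", "kwargs": {"series": [[[0, 5, 0, 0, 0, 0, -1], [0, 3, 0, 0, 0, 0, -1], [0, 0, 0, 0, 0, 0, -1]]]}}

```text
time: 14.78
eef_pos: [0.4584, -0.0558, 0.3006]
tcp_rot: [0.989, -0.147, 0.001, -0.002]
contact_force: [1.1, -0.0, 0.7]
opening: 0.0
finger_force: 0.0
```

```bash
python3 - <<'E'
from h import *
st(); c=cam("top"); g=c["img"].astype(int)
x0,y0,x1,y1=215,140,330,245
m=((g[...,1]>g[...,0]+25)&(g[...,1]>60))|(g.min(2)>205)
mm=np.zeros(m.shape,np.uint8); mm[y0:y1,x0:x1]=m[y0:y1,x0:x1]
mm=cv2.morphologyEx(mm,cv2.MORPH_CLOSE,np.ones((3,3)))
n,l,s,_=cv2.connectedComponentsWithStats(mm)
for i in range(1,n):
    if s[i][4]>150:
        b=cv2.boxPoints(cv2.minAreaRect(np.argwhere(l==i)[:,::-1].astype(np.float32)))
        for z in (.060,.066):
            W=back(c,b,z); e=np.diff(W,axis=0); L=np.linalg.norm(e,axis=1); k=int(np.argmax(L))
            print(s[i].tolist(),z,W.mean(0).round(4),L.round(4),"yaw",np.arctan(e[k][1]/e[k][0]).round(3))
E
```

```text
{'time': 14.775, 'qpos': [-0.3438, -0.2516, 1.9966, 0.0042, 1.395, 1.521], 'eef_pos': [0.4584, -0.0558, 0.3006], 'tcp_rot': [0.9892, -0.1468, 0.0012, -0.0019], 'contact_force': [1.0548, -0.0155, 0.6799], 'opening': 0.0, 'finger_force': 0.0}
yaw y -1.8655
[232, 154, 35, 48, 1070] 0.06 [0.5724 0.1964 0.06  ] [0.0908 0.0534 0.0906] yaw -0.241
[232, 154, 35, 48, 1070] 0.066 [0.5717 0.1959 0.066 ] [0.0903 0.0531 0.0901] yaw -0.241
[281, 165, 33, 47, 1074] 0.06 [0.552 0.095 0.06 ] [0.0904 0.0524 0.0903] yaw -0.203
[281, 165, 33, 47, 1074] 0.066 [0.5515 0.0951 0.066 ] [0.0899 0.0521 0.0897] yaw -0.203
[215, 184, 115, 56, 567] 0.06 [0.4757 0.1317 0.06  ] [0.2479 0.1044 0.2463] yaw -1.278
[215, 184, 115, 56, 567] 0.066 [0.4756 0.1315 0.066 ] [0.2464 0.1038 0.2449] yaw -1.278
```

The top view puts the carton at (0.572, 0.196) with size 91 x 53 mm, which fits a seated top at 60 mm. I'll probe its top lightly to confirm and seat it.

```bash
python3 - <<'E'
from h import *
to([.572,.196,.17])
E
```

```text
shift cm now [  3.58 -27.23  13.18]
```

Emit:
{"fn": "send_rows", "kwargs": {"series": [[[0, -4, 0, 0, 0, 0, -1], [0.5, -5, 0, 0, 0, 0, -1], [0.5, -5, 1, 0, 0, 0, -1], [0.5, -5, 3, 0, 0, 0, -1], [1, -5, 3, 0, 0, 0, -1], [1, -3.2, 3, 0, 0, 0, -1], [0, 0, 5, 0, 0, 0, -1], [0, 0, 5, 0, 0, 0, -1], [0, 0, 2.5, 0, 0, 0, -1], [0, 0, 0, 0, 0, 0, -1]]]}}

```text
time: 16.08
eef_pos: [0.5685, 0.1981, 0.0733]
tcp_rot: [0.99, -0.144, -0.002, -0.001]
contact_force: [0.3, -0.8, 1.3]
opening: 0.004
finger_force: 0.0
```

```bash
python3 - <<'E'
from h import *
st();to([.572,.196,.061])
E
```

```text
{'time': 16.075, 'qpos': [0.1653, 0.3056, 1.865, 0.0045, 0.9745, 2.023], 'eef_pos': [0.5685, 0.1981, 0.0733], 'tcp_rot': [0.9895, -0.1442, -0.0022, -0.0012], 'contact_force': [0.3132, -0.7702, 1.3127], 'opening': 0.0044, 'finger_force': 0.0}
yaw y -1.8602
shift cm now [0.4  0.1  1.23]
```

Emit:
{"fn": "send_rows", "kwargs": {"series": [[[0.3, 0, 0.4, 0, 0, 0, -1], [0, 0, 0.4, 0, 0, 0, -1], [0, 0, 0.2, 0, 0, 0, -1], [0, 0, 0.2, 0, 0, 0, -1], [0, 0, 0, 0, 0, 0, -1]]]}}

```text
time: 16.7
eef_pos: [0.5737, 0.196, 0.0642]
tcp_rot: [0.989, -0.145, 0.001, -0.002]
contact_force: [-0.0, 0.2, 0.8]
opening: 0.0
finger_force: 0.0
```

Emit:
{"fn": "send_rows", "kwargs": {"series": [[[0, 0, 0.2, 0, 0, 0, -1], [0, 0, 0, 0, 0, 0, -1]]]}}

```text
time: 16.95
eef_pos: [0.5737, 0.196, 0.0619]
tcp_rot: [0.989, -0.145, 0.001, -0.002]
contact_force: [0.1, 0.3, -0.2]
opening: -0.003
finger_force: 0.0
```

Emit:
{"fn": "send_rows", "kwargs": {"series": [[[0, 0, 0.15, 0, 0, 0, -1], [0, 0, 0.15, 0, 0, 0, -1], [0, 0, 0, 0, 0, 0, -1]]]}}

```text
time: 17.32
eef_pos: [0.5739, 0.1961, 0.0601]
tcp_rot: [0.989, -0.145, 0.001, -0.002]
contact_force: [-1.9, -0.7, 3.3]
opening: -0.002
finger_force: 2.5
```

The tip touched at about 60 mm with 3 N, so the carton is seated. Next I'll go over the lid and behind it.

Emit:
{"fn": "send_rows", "kwargs": {"series": [[[0, 0, -3, 0, 0, -0.11, -1], [0, 0, -6, 0, 0, 0, -1], [0, 0, -6, 0, 0, 0, -1], [0, 0, -6, 0, 0, 0, -1], [0, 0, -5, 0, 0, 0, -1], [0, 4, 0, 0, 0, 0, -1], [0, 5, 0, 0, 0, 0, -1], [3, 4.8, 0, 0, 0, 0, -1], [4, 0, 0, 0, 0, 0, -1], [4, 0, 0, 0, 0, 0, -1]]]}}

```text
time: 18.58
eef_pos: [0.6576, 0.0384, 0.3188]
tcp_rot: [0.996, -0.091, 0.001, -0.002]
contact_force: [-0.2, -0.6, 0.3]
opening: 0.001
finger_force: 0.0
```

Emit:
{"fn": "send_rows", "kwargs": {"series": [[[4, 0, 0, 0, 0, 0, -1], [1.2, 0, 0, 0, 0, 0, -1], [0, 0, 0, 0, 0, 0, -1], [0, 0, 0, 0, 0, 0, -1]]]}}

```text
time: 19.08
eef_pos: [0.7069, 0.0307, 0.319]
tcp_rot: [0.996, -0.09, 0.001, -0.002]
contact_force: [-0.4, -0.8, 0.2]
opening: 0.0
finger_force: 0.0
```

```bash
cat >> h.py <<'E'
def tc(p=None):
    s=ctrl.get_state(); x,y,a=.5494,.1467,-.1783; d=np.array(s["eef_pos"])[:2]-[x,y]
    print("tcp in case",[round(float(v),4) for v in (np.cos(a)*d[0]+np.sin(a)*d[1],-np.sin(a)*d[0]+np.cos(a)*d[1],s["eef_pos"][2])],np.round(s["contact_force"],1),s["opening"])
    if p is not None: to(case2w(p,x,y,a)[0])
E
python3 -c "
from h import *
st();tc([.165,-.085,.212])"
```

```text
{'time': 19.075, 'qpos': [-0.1011, 0.3092, 1.3904, 0.004, 1.4408, 1.6498], 'eef_pos': [0.7069, 0.0307, 0.319], 'tcp_rot': [0.9959, -0.0902, 0.0006, -0.002], 'contact_force': [-0.3809, -0.7662, 0.2177], 'opening': 0.0001, 'finger_force': 0.0}
yaw y -1.7515
tcp in case [0.1756, -0.0862, 0.319] [-0.4 -0.8  0.2] 0.00010249665374873341
shift cm now [-1.07 -0.08 10.7 ]
```

Emit:
{"fn": "send_rows", "kwargs": {"series": [[[0, 0, 3, 0, 0, 0, -1], [0, 0, 4, 0, 0, 0, -1], [0, 0, 3.7, 0, 0, 0, -1], [-2, 0, 0, 0, 0, 0, -1], [-2, 0, 0, 0, 0, 0, -1], [-1.5, 0, 0, 0, 0, 0, -1], [-1.5, 0, 0, 0, 0, 0, -1], [-1.5, 0, 0, 0, 0, 0, -1], [0, 0, 0, 0, 0, 0, -1]]]}}

```text
time: 20.2
eef_pos: [0.6251, 0.0462, 0.215]
tcp_rot: [0.996, -0.09, 0.004, -0.002]
contact_force: [2.0, -0.7, 3.1]
opening: -0.002
finger_force: 1.9
```

```bash
python3 -c "
from h import *
st();tc([.071,-.085,.210])"
```

```text
{'time': 20.2, 'qpos': [-0.0895, 0.1902, 1.7219, 0.004, 1.2208, 1.6605], 'eef_pos': [0.6251, 0.0462, 0.215], 'tcp_rot': [0.9959, -0.0902, 0.0044, -0.0019], 'contact_force': [2.0394, -0.731, 3.0509], 'opening': -0.0021, 'finger_force': 1.8525}
yaw y -1.7513
tcp in case [0.0924, -0.0855, 0.215] [ 2.  -0.7  3.1] -0.0021346734377237116
shift cm now [-2.14 -0.05  0.48]
```

Emit:
{"fn": "send_rows", "kwargs": {"series": [[[-2, 0, 0.4, 0, 0, 0, -1], [-2, 0, 0.6, 0, 0, 0, -1], [-2, 0, 0.8, 0, 0, 0, -1], [-1.8, 0, 1.1, 0, 0, 0, -1], [-1.7, 0, 1.3, 0, 0, 0, -1], [-1.3, 0, 1.5, 0, 0, 0, -1], [-1.2, 0, 1.6, 0, 0, 0, -1], [-0.7, 0, 1.8, 0, 0, 0, -1], [-0.6, 0, 1.8, 0, 0, 0, -1], [0, 0, 0, 0, 0, 0, -1]]]}}

```text
time: 21.45
eef_pos: [0.4939, 0.0704, 0.103]
tcp_rot: [0.996, -0.09, 0.001, -0.002]
contact_force: [-0.5, -0.4, 6.6]
opening: 0.002
finger_force: 3.0
```

```bash
python3 -c "
from h import *
st();tc([-.042,-.085,.103])"
```

```text
{'time': 21.45, 'qpos': [-0.064, 0.0454, 2.1045, 0.0047, 0.99, 1.6852], 'eef_pos': [0.4939, 0.0704, 0.103], 'tcp_rot': [0.9959, -0.0903, 0.0008, -0.002], 'contact_force': [-0.5313, -0.3888, 6.5777], 'opening': 0.0024, 'finger_force': 3.0047}
yaw y -1.7517
tcp in case [-0.0411, -0.0849, 0.103] [-0.5 -0.4  6.6] 0.0024281568296549583
shift cm now [-0.09  0.01  0.  ]
```

Right at 103 mm with 6.6 N. I'll press a few mm more to make sure it's shut, then look numerically.

Emit:
{"fn": "send_rows", "kwargs": {"series": [[[0, 0, 0.2, 0, 0, 0, -1], [0, 0, 0.2, 0, 0, 0, -1], [0, 0, 0, 0, 0, 0, -1], [0, 0, 0, 0, 0, 0, -1]]]}}

```text
time: 21.95
eef_pos: [0.494, 0.0704, 0.1028]
tcp_rot: [0.996, -0.09, -0.001, -0.002]
contact_force: [-10.2, -0.7, 26.0]
opening: -0.002
finger_force: 12.9
```

Emit:
{"fn": "send_rows", "kwargs": {"series": [[[0, 0, -3, 0, 0, 0, -1], [0, 0, -5, 0, 0, 0, -1], [0, 2, -5, 0, 0, 0, -1], [0, 5, -2, 0, 0, 0, -1], [0, 5, 0, 0, 0, 0, -1], [0, 4, 0, 0, 0, 0, 0], [0, 0, 0, 0, 0, 0, 0]]]}}

```text
time: 22.82
eef_pos: [0.4635, -0.0892, 0.2466]
tcp_rot: [0.996, -0.092, -0.001, -0.002]
contact_force: [0.7, 0.3, 0.1]
opening: 0.421
finger_force: 0.0
```

```bash
python3 - <<'E'
from h import *
st();tc()
c=cam("top"); g=c["img"].astype(int); v0=150
for z,nm in((.151,"wing top"),):
    m=((g[...,0]>140)&(g[...,1]<70)&(g[...,2]<70)).astype(np.uint8); m[:130]=0; m[260:]=0; m[:,:200]=0; m[:,345:]=0
    n,l,s,ce=cv2.connectedComponentsWithStats(m)
    for i in range(1,n):
        if s[i][4]>8:
            r=cv2.minAreaRect(np.argwhere(l==i)[:,::-1].astype(np.float32)); W=back(c,cv2.boxPoints(r),z); e=np.diff(W,axis=0); L=np.linalg.norm(e,axis=1); k=int(np.argmax(L))
            print(s[i].tolist(),W.mean(0).round(4),L.round(4),"dir",np.arctan2(e[k][1],e[k][0]).round(3))
print("expected knob",case2w([-.055,0,.136],.5494,.1467,-.1783).round(4))
for x,y,w in ((-.086,.122,0),(-.086,-.122,0)): 
    print("lid front corner px",proj(c,case2w([x,y,.103],.5494,.1467,-.1783)).round(1))
E
```

```text
{'time': 22.825, 'qpos': [-0.4077, -0.1872, 2.041, 0.0044, 1.2904, 1.3471], 'eef_pos': [0.4635, -0.0892, 0.2466], 'tcp_rot': [0.9957, -0.0925, -0.0006, -0.0024], 'contact_force': [0.6504, 0.2648, 0.0628], 'opening': 0.4208, 'finger_force': 0.0}
yaw y -1.7561
tcp in case [-0.0427, -0.2474, 0.2466] [0.7 0.3 0.1] 0.4207626037359534
[255, 203, 23, 17, 23] [0.4997 0.1535 0.151 ] [0.0014 0.0516 0.0014] dir -2.179
expected knob [[0.4953 0.1565 0.136 ]]
lid front corner px [[203.1 217. ]]
lid front corner px [[323.  241.3]]
```

```bash
python3 - <<'E'
from h import *
c=cam("top"); g=c["img"].astype(int); print(g[212,250:285].tolist())
m=((g[...,0]>90)&(g[...,0]>1.7*g[...,1])&(g[...,0]>1.7*g[...,2])).astype(np.uint8); m[:130]=0; m[260:]=0; m[:,:225]=0; m[:,320:]=0
n,l,s,ce=cv2.connectedComponentsWithStats(m)
for i in range(1,n):
  if s[i][4]>4:
    r=cv2.minAreaRect(np.argwhere(l==i)[:,::-1].astype(np.float32)); W=back(c,cv2.boxPoints(r),.149); e=np.diff(W,axis=0); L=np.linalg.norm(e,axis=1); k=int(np.argmax(L))
    print(s[i].tolist(),W.mean(0).round(4),L.round(4),"dir",np.arctan2(e[k][1],e[k][0]).round(3))
to([.495,.156,.22],2.615-np.pi); to([.495,.156,.22],2.615)
E
```

```text
[[90, 100, 107], [33, 32, 32], [56, 52, 54], [89, 89, 90], [81, 85, 84], [95, 83, 80], [147, 74, 71], [200, 69, 63], [230, 95, 86], [229, 106, 96], [228, 113, 102], [227, 107, 97], [226, 107, 95], [227, 106, 95], [227, 101, 88], [228, 101, 89], [229, 96, 85], [221, 75, 69], [185, 54, 49], [88, 41, 40], [54, 63, 65], [72, 75, 75], [90, 89, 89], [96, 92, 92], [94, 92, 90], [91, 89, 88], [83, 79, 79], [34, 36, 36], [77, 83, 89], [133, 147, 155], [137, 152, 161], [166, 186, 197], [176, 198, 209], [175, 198, 209], [178, 198, 209]]
[250, 202, 28, 23, 219] [0.4955 0.1586 0.149 ] [0.0149 0.0609 0.0149] dir -2.185
[281, 223, 3, 4, 10] [0.4742 0.1231 0.149 ] [0.0038 0.0057 0.0038] dir -3.122
rotvec tool [-0.0052 -0.0023 -1.2263]
shift cm after turn [22.59 -9.55  2.68]
shift cm now [ -1.36 -24.47   2.81]
rotvec tool [-0.0025  0.0057  1.9153]
shift cm after turn [-22.59   9.55   2.68]
shift cm now [ -1.36 -24.47   2.81]
```

Emit:
{"fn": "send_rows", "kwargs": {"series": [[[0, 0, 0, 0, 0, -0.17, -0.1], [0, 0, 0, 0, 0, -0.17, -0.1], [0, 0, 0, 0, 0, -0.17, -0.1], [0, 0, 0, 0, 0, -0.17, -0.1], [0, 0, 0, 0, 0, -0.17, -0.1], [0, 0, 0, 0, 0, -0.17, -0.1], [0, 0, 0, 0, 0, -0.17, -0.1], [0, 0, 0, 0, 0, 0, -0.1], [0, 0, 0, 0, 0, 0, -0.1]]]}}

```text
time: 24.05
eef_pos: [0.4646, -0.0868, 0.2475]
tcp_rot: [0.876, 0.483, 0.002, -0.002]
contact_force: [1.2, -0.1, -0.2]
opening: 0.448
finger_force: 0.0
```

```bash
python3 - <<'E'
from h import *
st();to([.4955,.157,.20],-.57)
E
```

```text
{'time': 24.05, 'qpos': [-0.4021, -0.1877, 2.0397, 0.0046, 1.29, 0.1596], 'eef_pos': [0.4646, -0.0868, 0.2475], 'tcp_rot': [0.8757, 0.4828, 0.0016, -0.0015], 'contact_force': [1.1538, -0.1077, -0.2471], 'opening': 0.4485, 'finger_force': 0.0}
yaw y -0.563
rotvec tool [-0.0011 -0.0043  0.007 ]
shift cm after turn [ 22.19 -10.56   4.75]
shift cm now [ 22.24 -10.4    4.86]
```

Emit:
{"fn": "send_rows", "kwargs": {"series": [[[2, -1, 0, 0, 0, 0.007, -0.1], [4, -2, 0, 0, 0, 0, -0.1], [4.5, -2, 0, 0, 0, 0, -0.1], [4.5, -2, 0, 0, 0, 0, -0.1], [4.5, -2, 1, 0, 0, 0, -0.1], [2.7, -1.5, 2, 0, 0, 0, -0.1], [0, 0, 1.7, 0, 0, 0, -0.1], [0, 0, 0, 0, 0, 0, -0.1], [0, 0, 0, 0, 0, 0, -0.1]]]}}

```text
time: 25.18
eef_pos: [0.4961, 0.1553, 0.2024]
tcp_rot: [0.878, 0.479, 0.002, -0.001]
contact_force: [0.7, -0.1, 0.2]
opening: 0.448
finger_force: 0.0
```

```bash
python3 - <<'E'
from h import *
st();to([.4955,.157,.127],-.57)
E
```

```text
{'time': 25.175, 'qpos': [0.1063, -0.0339, 1.9846, 0.0035, 1.1879, 0.6758], 'eef_pos': [0.4961, 0.1553, 0.2024], 'tcp_rot': [0.8776, 0.4795, 0.002, -0.0009], 'contact_force': [0.6697, -0.0862, 0.1984], 'opening': 0.4481, 'finger_force': 0.0}
yaw y -0.5707
rotvec tool [ 0.0003 -0.0045 -0.0007]
shift cm after turn [ 0.11 -0.15  7.54]
shift cm now [ 0.08 -0.15  7.54]
```

Emit:
{"fn": "send_rows", "kwargs": {"series": [[[0.1, -0.15, 2.5, 0, 0, 0, -0.1], [0, 0, 2.5, 0, 0, 0, -0.1], [0, 0, 1.5, 0, 0, 0, -0.1], [0, 0, 1, 0, 0, 0, -0.1], [0, 0, 0, 0, 0, 0, -0.1], [0, 0, 0, 0, 0, 0, -0.6], [0, 0, 0, 0, 0, 0, -0.9], [0, 0, 0, 0, 0, 0, -0.9], [0, 0, 0, 0, 0, 0, -0.9], [0, 0, 0, 0, 0, 0, -0.9]]]}}

```text
time: 26.42
eef_pos: [0.4952, 0.1584, 0.1272]
tcp_rot: [0.877, 0.48, 0.002, -0.001]
contact_force: [-2.6, 1.9, 4.2]
opening: 0.149
finger_force: 62.7
```

```bash
python3 - <<'E'
from h import *
st()
E
```

```text
{'time': 26.425, 'qpos': [0.1123, 0.0563, 2.0423, 0.0047, 1.0402, 0.6788], 'eef_pos': [0.4952, 0.1584, 0.1272], 'tcp_rot': [0.8771, 0.4803, 0.0021, -0.0014], 'contact_force': [-2.5538, 1.9234, 4.154], 'opening': 0.1491, 'finger_force': 62.6874}
yaw y -0.5689
```

Emit:
{"fn": "send_rows", "kwargs": {"series": [[[0, 0, 0.4, 0, 0, 0, -0.9], [0, 0, 0.4, 0, 0, 0, -0.9], [0, 0, 0.3, 0, 0, 0, -0.9], [0, 0, 0, 0, 0, 0, -0.9], [0, 0, 0, 0, 0, 0, -0.9]]], "force": 80}}

```text
time: 27.05
eef_pos: [0.4954, 0.1585, 0.1189]
tcp_rot: [0.877, 0.48, 0.001, -0.001]
contact_force: [-9.7, 1.8, 18.3]
opening: 0.143
finger_force: 85.3
```

Emit:
{"fn": "send_rows", "kwargs": {"series": [[[0, 0, 0.05, 0, 0, 0.12, -0.9], [0, 0, 0, 0, 0, 0.15, -0.9], [0, 0, 0, 0, 0, 0.15, -0.9], [0, 0, 0, 0, 0, 0.15, -0.9], [0, 0, 0, 0, 0, 0.15, -0.9], [0, 0, 0, 0, 0, 0.15, -0.9], [0, 0, 0, 0, 0, 0.15, -0.9], [0, 0, 0, 0, 0, 0.15, -0.9], [0, 0, 0, 0, 0, 0.08, -0.9], [0, 0, 0, 0, 0, 0, -0.9]]]}}

```text
time: 28.3
eef_pos: [0.4949, 0.1594, 0.1189]
tcp_rot: [0.993, -0.121, -0.0, -0.002]
contact_force: [-12.6, 4.9, 21.4]
opening: 0.146
finger_force: 86.4
```

```bash
python3 - <<'E'
from h import *
st(); print(ctrl.get_state()["wrist_torque"])
E
```

```text
{'time': 28.3, 'qpos': [0.1142, 0.0692, 2.0458, 0.0051, 1.0263, 1.9245], 'eef_pos': [0.4949, 0.1594, 0.1189], 'tcp_rot': [0.9927, -0.1208, -0.0003, -0.0022], 'contact_force': [-12.5811, 4.8552, 21.4211], 'opening': 0.1457, 'finger_force': 86.385}
yaw y -1.813
[0.75002149 2.13498759 1.19427603]
```

Emit:
{"fn": "send_rows", "kwargs": {"series": [[[0, 0, -0.2, 0, 0, -0.04, -0.9], [0, 0, -0.3, 0, 0, 0, -0.9], [0, 0, 0, 0, 0, 0, -0.9], [0, 0, 0, 0, 0, 0, -0.6], [0, 0, 0, 0, 0, 0, -0.2], [0, 0, 0, 0, 0, 0, -0.1], [0, 0, 0, 0, 0, 0, -0.1]]]}}

```text
time: 29.18
eef_pos: [0.4951, 0.1578, 0.12]
tcp_rot: [0.995, -0.104, 0.001, -0.002]
contact_force: [-0.0, -0.2, -1.0]
opening: 0.45
finger_force: 0.0
```

Emit:
{"fn": "send_rows", "kwargs": {"series": [[[0, 0, -1, 0, 0, 0, -0.1], [0, 0, -3, 0, 0, 0, -0.1], [0, 0, -4, 0, 0, 0, -0.1], [0, 3, -3, 0, 0, 0, -0.1], [0, 5, 0, 0, 0, 0, -0.1], [0, 5, 0, 0, 0, 0, -0.1], [0, 5, 0, 0, 0, 0, -0.1], [0, 4, 0, 0, 0, 0, -0.1], [0, 0, 0, 0, 0, 0, -0.1]]]}}

```text
time: 30.3
eef_pos: [0.4493, -0.0597, 0.2303]
tcp_rot: [0.994, -0.106, 0.001, -0.002]
contact_force: [0.5, -0.4, 0.1]
opening: 0.451
finger_force: 0.0
```

```bash
python3 - <<'E'
from h import *
st()
for nm,z in(("top",.145),("side",.145)):
    c=cam(nm); g=c["img"].astype(int)
    m=((g[...,0]>90)&(g[...,0]>1.7*g[...,1])&(g[...,0]>1.7*g[...,2])).astype(np.uint8)
    q=proj(c,[[.4955,.158,z]])[0].astype(int); k=np.zeros_like(m); k[q[1]-30:q[1]+30,q[0]-30:q[0]+30]=1; m*=k
    n,l,s,ce=cv2.connectedComponentsWithStats(m)
    for i in range(1,n):
      if s[i][4]>30:
        b=cv2.boxPoints(cv2.minAreaRect(np.argwhere(l==i)[:,::-1].astype(np.float32))); W=back(c,b,z); e=np.diff(W,axis=0); L=np.linalg.norm(e,axis=1); kk=int(np.argmax(L))
        print(nm,s[i].tolist(),W.mean(0).round(4),L.round(4),"dir",np.arctan(e[kk][1]/e[kk][0]).round(3), "exp dir -0.178")
    if nm=="side":
        for d in (0,.0055,.009): print("wing-top ends px, down",d,proj(c,case2w([[-.055-.031,0,.151-d],[-.055+.031,0,.151-d]],.5494,.1467,-.1783)).round(1).tolist())
        ys,xs=np.where(m); print("red rows",ys.min(),ys.max(),"cols",xs.min(),xs.max())
E
```

```text
{'time': 30.3, 'qpos': [-0.3587, -0.2239, 2.1017, 0.004, 1.2618, 1.4235], 'eef_pos': [0.4493, -0.0597, 0.2303], 'tcp_rot': [0.9944, -0.1061, 0.0015, -0.0016], 'contact_force': [0.507, -0.4369, 0.1406], 'opening': 0.4509, 'finger_force': 0.0}
yaw y -1.7833
top [258, 197, 12, 32, 213] [0.4959 0.1588 0.145 ] [0.061  0.0149 0.0609] dir -0.166 exp dir -0.178
side [248, 184, 7, 7, 35] [0.459  0.2256 0.145 ] [0.0272 0.0209 0.0266] dir 0.623 exp dir -0.178
side [263, 191, 25, 15, 245] [0.4882 0.1406 0.145 ] [0.0648 0.0482 0.062 ] dir -0.114 exp dir -0.178
side [245, 196, 9, 10, 68] [0.4272 0.1668 0.145 ] [0.0402 0.0201 0.0401] dir 1.133 exp dir -0.178
wing-top ends px, down 0 [[263.3, 194.9], [286.8, 190.0]]
wing-top ends px, down 0.0055 [[263.4, 196.8], [286.8, 191.8]]
wing-top ends px, down 0.009 [[263.5, 197.9], [286.9, 193.0]]
red rows 184 217 cols 245 287
```

The wing points along the case's x (-0.166 rad measured against -0.178 rad for the case). Its height fits the locked position, and the arm is clear. I'm handing in.

```bash
python3 -c "
from plant import ctrl
print(ctrl.sign_off())"
```

```text
the job is handed in; nothing more can be done
None
```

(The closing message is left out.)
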